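# Show the padlock's keyway to the reader

## Robot

A 7-joint arm with a two-finger parallel gripper is mounted at the origin on the work surface. World frame = base frame: x ahead of the robot, y to its left, z up, the work surface at z = 0. Lengths are in m, angles in rad, forces in N, time in s.
With the tool pointing down it reaches from about 0.35 to 0.9 m from the base axis. Payload 19.9 kg.
Tool frame: the origin (TCP) lies at the very end of the fingers, on their centre line; the grasp point (between the pads) lies 19 mm behind it; z points along the fingers, y is the line along which they close (so a half turn about z gives the same grasp; the last joint's range is limited). The gripper opens to 94 mm and grips with 3 to 60 N. Pads are 16 mm wide; open, the fingers measure 119 mm over their backs; the gripper's body (75 mm by 177 mm) begins 78 mm behind the grasp point.
Start: joints at [1.212, 0.417, -0.01, 1.614, 0.005, 1.111, -0.053], TCP at [0.195, -0.594, 0.17] pointing down, gripper open.
Joint ranges: [-2.81, 2.81], [-0.39, 2.02], [-1.27, 1.25], [0.06, 2.57], [-1.19, 4.33], [0.19, 2], [-2.82, 2.82]. Speed limits (rad/s): [1.89, 1.89, 2.39, 2.39, 3.01, 3.01, 3.01].

## Interface

Orientations are given as [roll, pitch, yaw] about the fixed x, y, z axes, in that order (R = Rz(yaw) Ry(pitch) Rx(roll)).
In Python, from bench import ctrl gives the robot as it stands.
- The arm moves only by the tool step_arm, never from a script. Its argument "rows" is text: rows parted by semicolons, each of 6 numbers parted by spaces: the shift along the tool's x, y, z in cm, then the turn, a rotation vector about the tool's x, y, z in rad. A call has 1 to 12 rows; each row shifts and turns the commanded pose from where the row before left it, along the tool's axes as they then stand; what a row does not reach is not made up. A row lasts 1/8 s, in which the tool goes at most 62.5 mm and 10.7 degrees, less where a joint would pass 70% of its speed; a pose out of reach is approached as far as the arm can. A call is refused whole if a number of a shift passes 6.25 or a number of a turn 0.188, either way. A call with a gripper value outside its range is refused whole. "grip" is the gripper's target within -1 to 1 (fully open at 1, half-way at 0, shut at -1), set as the call begins (left out, the last holds). The fingers move at their own pace and stop on an object; "force" is the grip in N (left out, the last holds). Time passes only in rows, so rows that do not move let the fingers close. It gives the time, the measured TCP pose, the force, the opening and the grip force at its end, in the units of the state.
- ctrl.sense(): the state, without advancing time (a new reading comes with each control period).
- ctrl.snapshot(name): name is "scene" or "top" or "wrist"; returns the picture (420x560x3 uint8, red, green, blue); there is no depth.
- ctrl.calibration(name): a dict with "fx", "fy", "cx", "cy" (pixels), "k1" (the pictures are not rectified: a ray, as slopes to the right and down, at radius r is drawn at 1 + k1 r^2 times it, then the intrinsics apply), "R" (3x3) and "t" (3): a world point X has camera coordinates R X + t. Camera axes: x right, y down, z forward; pixel columns grow to the right and rows downward; lengths in m; the calibration is good to about 2 mm. A picture is of the moment at which its call begins: read the wrist's pose just before it. calibration takes no time and is no camera call; for the wrist camera it gives the pose at the moment of the call.
- ctrl.close_job(): hands the job in; it is judged then, once.
The state is a dict: "clock": time; "qpos": joint angles; "dq": joint speeds; "tau": joint torques, N m; "eef_pos": TCP position; "orientation": TCP orientation; "contact_force": force on the tool from outside, world axes, zero at the start; "wrist_torque": the same for the moment, N m; "grip_width": finger opening in m; "gripper_force": force on a finger pad.
Only numpy, scipy, OpenCV 4.12 (cv2) and the standard library are available. Lean on these libraries where they do the work, as an engineer would, in place of code of your own. Each camera call takes 0.05 s, during which the arm holds its last target. There are 200 camera calls.

## Task

Take the larger of the two padlocks up and off its hook on the stand and hold it in the air before the inclined lens of the keyway reader: its keyhole face (the underside) looking squarely into the lens, centred on it and 60 mm away, with the padlock's width level. Touch neither the reader nor the smaller padlock, leave the pliers and the brush where they lie, and finish while still holding the padlock there, motionless: do not let go.

Things in the scene. Friction and masses are not known exactly. Their poses are not given: they have to be found in the camera images.
- padlock_mid (a point): Centre of the body of the larger padlock (0.2 to 0.4 kg): a brass block 44 mm wide (y), 20 thick (x), 44 tall (z, up while it hangs) under a closed shackle. It hangs by the shackle on one of the stand's two hooks (which one varies), the hook passing through the loop along x. Its two side faces (44 mm apart along y) are free to grip from above, either side of the shackle.
- padlock_keyway (a point): Keyhole, centre of the larger padlock's underside, 22 mm below padlock_mid; same axes, the underside faces -z. The steel shackle on the body's top is a loop of 7 mm round bar in the y-z plane, 35 mm wide outside, 21 inside, rising 33 mm above the body's top, its opening 26 mm high.
- small_padlock_mid (a point): Centre of the body of the smaller padlock, 30 mm wide (y), 14 thick (x), 32 tall (z), same shape and materials; hangs on the other hook, 130 mm beside the larger one. Leave it alone.
- stand: Fixed hook stand; origin on the bench under its cross bar (along y, top at z = 200 mm), 240 mm wide. Hooks at y = -65 and 65 mm: strips 10 mm wide, 4 thick, top at z = 200, reaching along -x (to the robot) to x = -105 mm, ending in a lip 4 mm thick, up to z = 208. A padlock comes off by lifting it more than 8 mm (22 at most: the loop's room), then drawing it along -x past the tip.
- lens (a point): Centre of the reader's lens, 120 mm above the bench, end of a black barrel 46 mm across. z points out of the lens along the line of sight: upwards, leaning 30 degrees from vertical to the reader's front (roughly to the robot); y is level. The keyhole belongs on this z axis, 60 mm out, with the padlock's z along this z and its width (y) along this y, either way round.
- reader: Fixed keyway reader; origin on the bench, z up, front to -x. Base 120 (x) by 100 (y) by 30 mm, centred 10 mm behind the origin (+x); a column behind carries the barrel.
- pliers: Loose pliers lying flat, 170 mm long, 12 mm high, origin under the pivot, jaws to +x, handles reach 116 mm to -x. Leave alone.
- brush: Loose brush about 200 mm long lying flat along its x; origin on the bench under it. Leave alone.
Not all that is in view belongs to the job. Leave any turquoise look-alike of the part that bears padlock_mid alone.

How it is judged:
By the outcome, as a careful person would: the job done as asked, in the order asked, and still so for the second after the job is handed in, while the arm keeps its last pose, push and grip.
It also fails if it takes over 45 s, if anything falls off the work surface, if the arm or the gripper's body presses on something with over 40 N, if the wrist force passes 120 N, or if a joint passes its speed limit or range.

## Working session

There is one attempt and no reset: what is moved stays moved. The work goes in short steps, Python scripts to look and compute and a tool call to move; the robot and the scene stay as the last step left them, time stands still between calls to the robot, and variables do not carry over. Pictures are saved under pics/ and viewed, at most 10 in all, crops included, and the job is handed in when it is done.

Besides the shell and the picture viewer there is one more tool, called after "Call:" by a JSON object that holds its "method" and its "body", one argument or row to a line. step_arm: Moves the arm, as the interface text tells. Its arguments: {"type":"object","properties":{"rows":{"type":"string"},"grip":{"type":"number"},"force":{"type":"number"}},"required":["rows"]}

```bash
mkdir -p pics; ls; python3 - <<'E'
from bench import ctrl
import cv2,numpy as np
for n in("scene","top"):
    c=ctrl.calibration(n); im=ctrl.snapshot(n); cv2.imwrite(f"pics/{n}0.png",im[...,::-1])
    print(n,{k:np.round(v,3).tolist() for k,v in c.items()})
s=ctrl.sense();print({k:np.round(v,3).tolist() for k,v in s.items()})
E
```

```text
pics
scene {'fx': 531.736, 'fy': 531.736, 'cx': 275.486, 'cy': 211.916, 'k1': -0.064, 'R': [[0.389, 0.921, 0.001], [0.602, -0.253, -0.757], [-0.697, 0.296, -0.653]], 't': [-0.156, -0.233, 1.426]}
top {'fx': 456.436, 'fy': 456.436, 'cx': 280.464, 'cy': 213.573, 'k1': 0.02, 'R': [[-0.01, -1.0, -0.015], [-0.985, 0.012, -0.171], [0.171, 0.013, -0.985]], 't': [-0.006, 0.501, 0.957]}
{'clock': 0.1, 'qpos': [1.211, 0.418, -0.01, 1.614, 0.005, 1.111, -0.053], 'dq': [0.001, -0.001, -0.001, -0.002, 0.001, 0.001, 0.0], 'tau': [0.001, -85.259, 0.639, -42.669, -0.049, 0.016, -0.0], 'eef_pos': [0.195, -0.593, 0.17], 'orientation': [-3.141, 0.0, 0.318], 'contact_force': [-0.486, -0.119, -0.494], 'wrist_torque': [0.028, -0.014, -0.03], 'gripper_force': 0.0, 'grip_width': 0.094}
```

View pics/scene0.png

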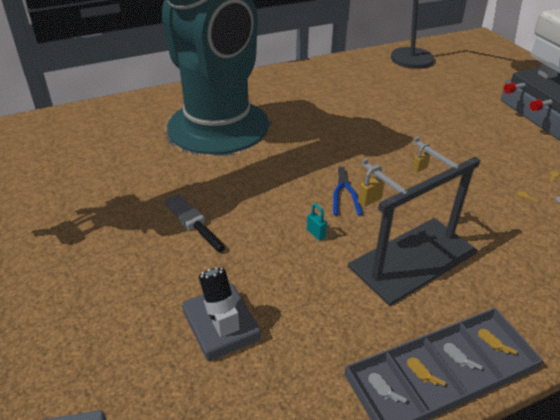

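View pics/top0.png

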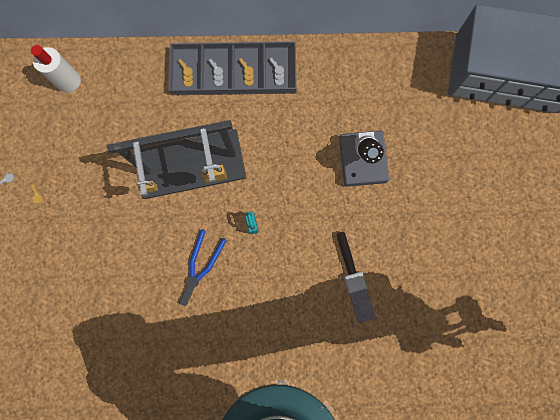

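Candidates: the larger brass padlock is at scene (372,190) / top (213,173). The smaller brass one is at scene (422,160) / top (147,186). The turquoise decoy lies on the bench at scene (317,225) / top (251,222). I choose the first. The reader is at top (365,158), scene (220,310). I'll check with a close crop.

```bash
cat > h.py <<'E'
from bench import ctrl
import cv2,numpy as np
from scipy.spatial.transform import Rotation as Ro
def ray(c,uv):
    K=np.array([[c['fx'],0,c['cx']],[0,c['fy'],c['cy']],[0,0,1]])
    p=cv2.undistortPoints(np.array([[uv]],float),K,np.array([c['k1'],0,0,0.]))[0,0]
    R=np.array(c['R']);t=np.array(c['t'])
    d=R.T@np.array([p[0],p[1],1]);return -R.T@t,d/np.linalg.norm(d)
def plane(c,uv,z):
    o,d=ray(c,uv);return o+d*(z-o[2])/d[2]
def tri(c1,u1,c2,u2):
    A=np.zeros((3,3));b=np.zeros(3);rs=[ray(c1,u1),ray(c2,u2)]
    for o,d in rs:
        M=np.eye(3)-np.outer(d,d);A+=M;b+=M@o
    X=np.linalg.solve(A,b);return X,[np.linalg.norm(np.cross(X-o,d)) for o,d in rs]
def proj(c,X):
    X=np.atleast_2d(X).astype(float);R=np.array(c['R']);K=np.array([[c['fx'],0,c['cx']],[0,c['fy'],c['cy']],[0,0,1]])
    return cv2.projectPoints(X,cv2.Rodrigues(R)[0],np.array(c['t'],float),K,np.array([c['k1'],0,0,0.]))[0][:,0]
E
python3 - <<'E'
import cv2,numpy as np
t=cv2.imread('pics/top0.png');s=cv2.imread('pics/scene0.png')
def crop(im,x,y,w,h,W,H): return cv2.resize(im[y:y+h,x:x+w],(W,H),interpolation=cv2.INTER_CUBIC)
a=crop(t,100,115,160,120,400,300)   # x2.5
b=crop(s,340,120,160,120,400,300)
c=crop(t,330,120,80,75,400,375)[:300]  # x5
d=crop(s,170,260,100,75,400,300) #x4
cv2.imwrite('pics/comp.png',np.vstack([np.hstack([a,b]),np.hstack([c,d])]))
E
```

```text
(no output)
```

View pics/comp.png

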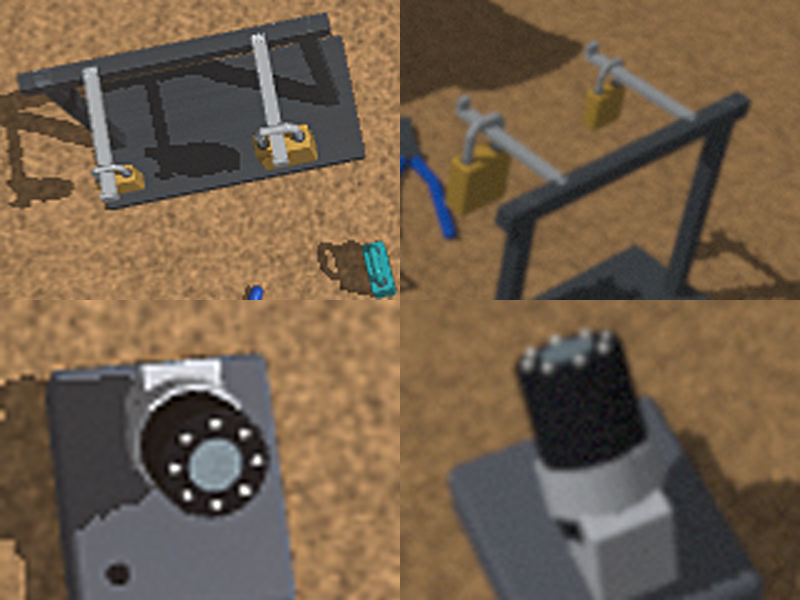

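The larger padlock hangs on the right-hand (−y) hook at comp (285,145), and it is clearly the bigger of the two. The lens with its 8 white dots is at top (373,152.6) and scene (212,273).

```bash
python3 - <<'E'
from h import *
T=ctrl.calibration('top');S=ctrl.calibration('scene')
t=cv2.imread('pics/top0.png')
np.set_printoptions(precision=4,suppress=True)
for n,uv,z in [('Ltip',(143.2,193),.208),('Lbase',(136.5,143.5),.2),('Rtip',(212,179.5),.208),('Rbase',(203.6,130.2),.2),('barL',(108,145),.2),('barR',(231,120.5),.2),('lens',(373,152.6),.12),
 ('bl0',(340.4,135),.03),('bl1',(345,180),.03),('br0',(383,131.6),.03),('br1',(388.4,178),.03)]: print(n,plane(T,uv,z))
print('lens tri',tri(T,(373,152.6),S,(212,273)))
# comp scene offsets: tip R scene = 340+(465-400)/2.5, 120+105/2.5
print('tipR',tri(T,(212,179.5),S,(366,161.5)))
print('tipL',tri(T,(143.2,193),S,(416.5,139.5)))
print('turq',plane(T,(251,222),.03))
# brass blob
for n,(x,y,w,h) in {'top':(195,155,40,35),'scene':(355,165,35,50)}.items():
    im=cv2.imread(f'pics/{n}0.png');hsv=cv2.cvtColor(im,cv2.COLOR_BGR2HSV)[y:y+h,x:x+w]
    m=cv2.inRange(hsv,(18,150,60),(32,255,255));M=cv2.moments(m,True)
    print(n,M['m00'],M['m10']/M['m00']+x,M['m01']/M['m00']+y)
E
```

```text
Ltip [0.5137 0.2392 0.208 ]
Lbase [0.6118 0.2584 0.2   ]
Rtip [0.5377 0.1126 0.208 ]
Rbase [0.6365 0.1314 0.2   ]
barL [0.6095 0.3123 0.2   ]
barR [0.6552 0.0793 0.2   ]
lens [ 0.6124 -0.2042  0.12  ]
bl0 [ 0.6832 -0.1498  0.03  ]
bl1 [ 0.5776 -0.1567  0.03  ]
br0 [ 0.6897 -0.2469  0.03  ]
br1 [ 0.5808 -0.2538  0.03  ]
lens tri (array([ 0.6135, -0.2034,  0.1177]), [np.float64(0.0012823636865724373), np.float64(0.0012823636865723737)])
tipR (array([0.5399, 0.1151, 0.2024]), [np.float64(0.0017081605822139286), np.float64(0.0017081605822139572)])
tipL (array([0.5152, 0.2415, 0.2031]), [np.float64(0.000746451432600963), np.float64(0.000746451432600964)])
turq [0.4848 0.0543 0.03  ]
top 152.0 216.1184210526316 174.53947368421052
scene 422.0 369.89336492890993 191.4218009478673
```

```bash
cat >> h.py <<'E'
np.set_printoptions(precision=4,suppress=True)
def tool():
    s=ctrl.sense();return np.array(s['eef_pos']),Ro.from_euler('xyz',s['orientation']),s
def to(p,R):
    p0,R0,s=tool();print('shift cm (tool)',R0.inv().apply(np.array(p)-p0)*100,'then rotvec',(R0.inv()*R).as_rotvec(),'t',s['clock'],'eul',np.array(s['orientation']))
def stand(yaw): return Ro.from_euler('z',yaw)
def down(yaw,tilt=0): # tool z = -(padlock z), padlock z leaning tilt toward -x
    return Ro.from_euler('z',yaw)*Ro.from_euler('y',-tilt)*Ro.from_euler('x',np.pi)
E
python3 - <<'E'
from h import *
T=ctrl.calibration('top');S=ctrl.calibration('scene');W=ctrl.calibration('wrist')
print('shackle crossing',plane(T,(213.2,167),.207))
print('brass', tri(T,(216.1,172),S,(369.9,191.4)))
p,R,s=tool()
C=-np.array(W['R']).T@np.array(W['t']);print('cam in tool',R.inv().apply(C-p),'view dir in tool',R.inv().apply(np.array(W['R'])[2]),'img x',R.inv().apply(np.array(W['R'])[0]),W['fx'],W['k1'])
to([.555,.118,.32],down(.193))
E
```

```text
shackle crossing [0.5619 0.1109 0.207 ]
brass (array([0.5669, 0.1146, 0.1541]), [np.float64(0.0009320755032238676), np.float64(0.0009320755032237552)])
cam in tool [ 0.066  -0.0005 -0.2148] view dir in tool [-0.2307  0.0015  0.973 ] img x [ 0.0006  1.     -0.0014] 361.90268209136934 -0.09565975106414483
shift cm (tool) [ 56.4067 -56.3471 -14.9839] then rotvec [-0.001   0.0001  0.1248] t 0.1 eul [-3.1405  0.0001  0.3178]
```

Call:
{"method": "step_arm", "body": {
  "rows": "2.5 -2.5 -2; 2.5 -2.5 -2;3 -3 -2;3 -3 -2;3 -3 -2;3 -3 -2;3 -3 -1;3 -3 -1;3 -3 -1;3 -3 0;3 -3 0;3 -3 0",
  "grip": 1,
  "force": 40
}}

```text
invalid input
```

Call:
{"method": "step_arm", "body": {
  "rows": "2.5 -2.5 -2 0 0 0; 2.5 -2.5 -2 0 0 0; 3 -3 -2 0 0 0; 3 -3 -2 0 0 0; 3 -3 -2 0 0 0; 3 -3 -2 0 0 0; 3 -3 -1 0 0 0; 3 -3 -1 0 0 0; 3 -3 -1 0 0 0; 3 -3 0 0 0 0; 3 -3 0 0 0 0; 3 -3 0 0 0 0",
  "grip": 1,
  "force": 40
}}

```text
clock: 1.6
eef_pos: [0.4187, -0.1505, 0.3201]
orientation: [-3.142, 0.0, 0.318]
contact_force: [0.6, -0.6, 0.0]
grip_width: 0.0935
gripper_force: 0.0
```

Call:
{"method": "step_arm", "body": {
  "rows": "3 -3 0 0 0 0.06; 3 -3 0 0 0 0.065; 3 -3 0 0 0 0; 3 -3 0 0 0 0; 3 -3 0 0 0 0; 3 -3 0 0 0 0; 0 0 0 0 0 0; 0 0 0 0 0 0"
}}

```text
clock: 2.6
eef_pos: [0.5534, 0.063, 0.3198]
orientation: [-3.141, 0.001, 0.193]
contact_force: [-0.2, -0.9, -0.6]
grip_width: 0.094
gripper_force: 0.0
```

```bash
python3 - <<'E'
from h import *
import json
to([.563,.115,.32],down(.193))
W=ctrl.calibration('wrist');im=ctrl.snapshot('wrist');cv2.imwrite('pics/w1.png',im[...,::-1])
json.dump({k:np.array(v).tolist() for k,v in W.items()},open('w1.json','w'))
E
```

```text
shift cm (tool) [ 1.937  -4.9189 -0.021 ] then rotvec [-0.0001  0.0008 -0.0003] t 2.6 eul [-3.1415  0.0008  0.1927]
```

View pics/w1.png

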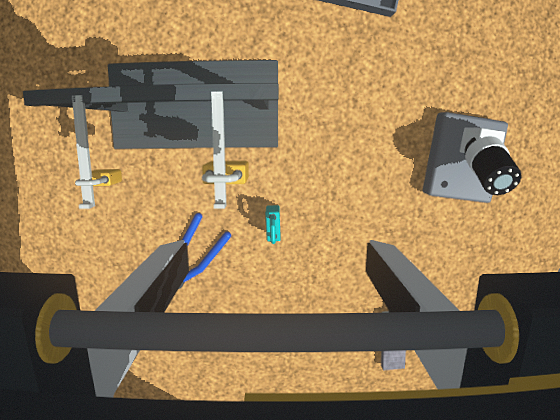

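The wrist view shows the hook with the larger padlock at u≈219, its shackle crossing at about (222,177). The small padlock is at (92,181) and the decoy at (273,224). The lens is at (503,181).

```bash
python3 - <<'E'
from h import *
import json
W=json.load(open('w1.json'))
yaw=.193
for n,uv,z in [('sh',(222,178),.2035),('tipR',(220,206),.208),('baseR',(217.5,95),.2),('tipL',(86,206),.208),('baseL',(78,97),.2),('lens',(503.5,181),.12)]:
    print(n,plane(W,uv,z))
im=cv2.imread('pics/w1.png')
c=cv2.resize(im[150:220,60:260],None,fx=4,fy=4,interpolation=cv2.INTER_CUBIC)
c2=cv2.resize(im[100:215,415:530],None,fx=2.7,fy=2.7,interpolation=cv2.INTER_CUBIC)
o=np.zeros((600,800,3),np.uint8);o[:280]=c;o[285:285+c2.shape[0],:c2.shape[1]]=c2;cv2.imwrite('pics/c2.png',o)
E
```

```text
sh [0.5637 0.1162 0.2035]
tipR [0.5384 0.1133 0.208 ]
baseR [0.6361 0.1329 0.2   ]
tipL [0.5139 0.2396 0.208 ]
baseL [0.6125 0.2603 0.2   ]
lens [ 0.6125 -0.2039  0.12  ]
```

View pics/c2.png

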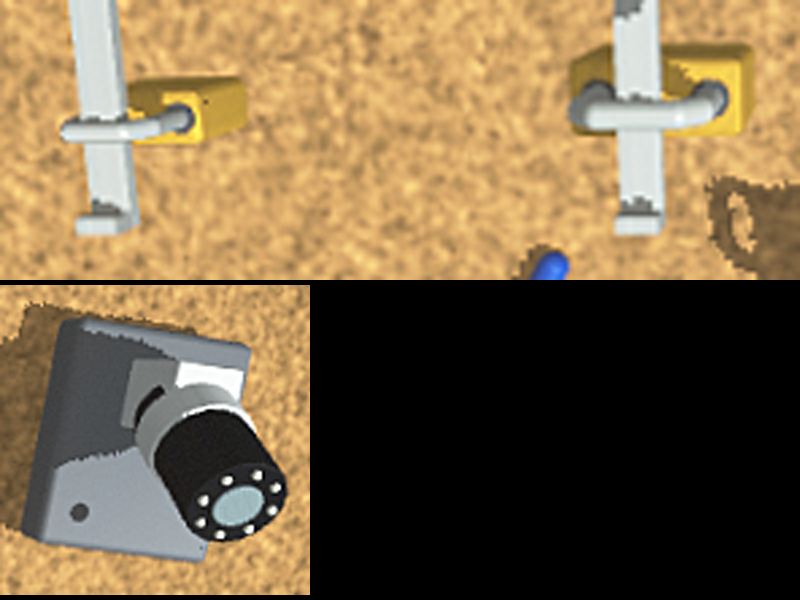

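Call:
{"method": "step_arm", "body": {
  "rows": "1.0 -2.6 0 0 0 0; 1.05 -2.5 0 0 0 0; 0 0 3 0 0 0; 0 0 3 0 0 0; 0 0 3 0 0 0; 0 0 0 0 0 0; 0 0 0 0 0 0"
}}

```text
clock: 3.52
eef_pos: [0.5645, 0.117, 0.2316]
orientation: [3.141, -0.001, 0.192]
contact_force: [-1.0, -0.4, 0.7]
grip_width: 0.0938
gripper_force: 0.0
```

```bash
python3 - <<'E'
from h import *
import json
to([.564,.117,.137],down(.194))
W=ctrl.calibration('wrist');im=ctrl.snapshot('wrist');
json.dump({k:np.array(v).tolist() for k,v in W.items()},open('w2.json','w'))
b=im[...,::-1].copy();cv2.imwrite('pics/w2raw.png',b)
P=np.array([.564,.117,0]);Rs=stand(.194)
for L in ([-.010,-.022,.174],[-.010,.022,.174],[.010,.022,.174],[.010,-.022,.174],[0,-.014,.207],[0,.014,.207]):
    u=proj(W,P+Rs.apply(L))[0];cv2.circle(b,tuple(int(round(x)) for x in u),2,(255,0,255),1)
cv2.imwrite('pics/w2.png',b)
E
```

```text
shift cm (tool) [-0.0608 -0.0093  9.4558] then rotvec [ 0.0002 -0.0013 -0.002 ] t 3.525 eul [ 3.1414 -0.0013  0.192 ]
```

View pics/w2.png

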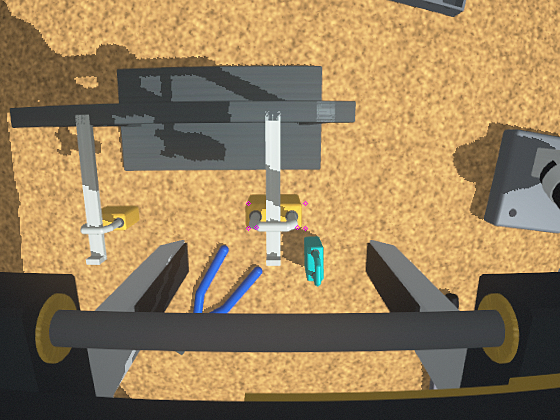

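The predicted corners match the padlock body, (248–305, 203–228), to within about 2 px. The padlock sits about 1.5 mm further to +y, so I correct for that and descend.

Call:
{"method": "step_arm", "body": {
  "rows": "-0.05 -0.15 2 0 0 0; 0 0 2.5 0 0 0; 0 0 2.5 0 0 0; 0 0 1.5 0 0 0; 0 0 0.95 0 0 0; 0 0 0 0 0 0; 0 0 0 0 0 0"
}}

```text
clock: 4.45
eef_pos: [0.5637, 0.119, 0.1364]
orientation: [-3.142, -0.001, 0.193]
contact_force: [0.4, 0.2, 0.2]
grip_width: 0.0936
gripper_force: 0.0
```

Call:
{"method": "step_arm", "body": {
  "rows": "0 0 0 0 0 0; 0 0 0 0 0 0; 0 0 0 0 0 0; 0 0 0 0 0 0; 0 0 0 0 0 0; 0 0 0 0 0 0; 0 0 0 0 0 0; 0 0 0 0 0 0",
  "grip": -0.3,
  "force": 40
}}

```text
clock: 5.45
eef_pos: [0.5632, 0.1188, 0.1357]
orientation: [-3.141, 0.0, 0.193]
contact_force: [-0.7, -0.1, 0.3]
grip_width: 0.0429
gripper_force: 40.0
```

Call:
{"method": "step_arm", "body": {
  "rows": "0 0 -0.5 0 0 0; 0 0 -0.5 0 0 0; 0 0 -0.5 0 0 0; 0 0 0 0 0 0; -1 0 0 0 0 0; -1.5 0 0 0 0 0; -2 0 0 0 0 0; -2 0 0 0 0 0; -2 0 0 0 0 0; 0 0 0 0 0 0; 0 0 0 0 0 0"
}}

```text
clock: 6.82
eef_pos: [0.4799, 0.1024, 0.1508]
orientation: [3.141, -0.0, 0.193]
contact_force: [-1.0, -0.0, -4.2]
grip_width: 0.0427
gripper_force: 40.0
```

```bash
python3 - <<'E'
from h import *
import json
s=ctrl.sense();print(s['contact_force'],s['grip_width'],s['gripper_force'])
y=.065;zl=Ro.from_euler('z',y).apply([-.5,0,3**.5/2]);L=np.array([.6125,-.2039,.12])
R=down(y,np.pi/6);print(R.apply([0,0,1]),-zl)
tcp=L+zl*(.082-.015);print('goal tcp',tcp)
to(tcp,R);print('total at lift')
W=ctrl.calibration('wrist');b=ctrl.snapshot('wrist')[...,::-1];S=ctrl.snapshot('scene')[...,::-1]
cv2.imwrite('pics/w3.png',b);cv2.imwrite('pics/s3.png',S)
o=np.hstack([cv2.resize(b[150:300,180:380],(400,300)),cv2.resize(S[120:270,280:480],(400,300))]);cv2.imwrite('pics/c3.png',o)
E
```

```text
[-1.0494 -0.0044 -4.222 ] 0.04271557293429935 39.99551832675934
[ 0.4989  0.0325 -0.866 ] [ 0.4989  0.0325 -0.866 ]
goal tcp [ 0.5791 -0.2061  0.178 ]
shift cm (tool) [ 3.8336 32.1744 -2.7101] then rotvec [-0.0332  0.5224  0.1247] t 6.825 eul [ 3.1413 -0.0005  0.1926]
total at lift
```

View pics/c3.png

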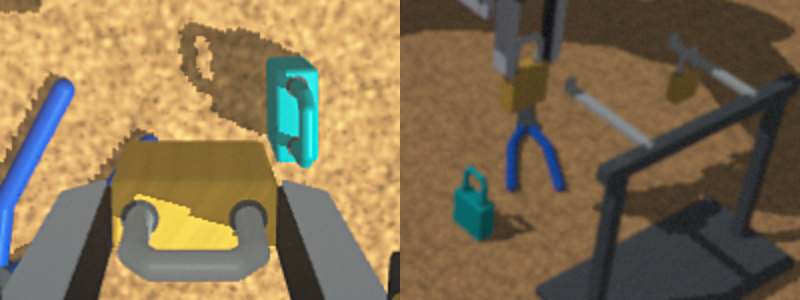

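The padlock is off the hook and held squarely between the fingers: its body is at crop (195,195) and its shackle at (195,262). The decoy and pliers have not been touched. Next I carry it over to the lens axis.

Call:
{"method": "step_arm", "body": {
  "rows": "0 0 -2 0 0 0; 0 1 -2 0 0 0; 0 2.5 -2 0 0 0; 0.15 3.5 -1 0 0 0; 0.15 3.5 0 0 0 0; 0.15 3.5 0 0 0 0; 0.15 3.5 0 0 0 0; 0.15 3.5 0 0 0 0; 0.15 3.5 0 0 0 0; 0.15 3.5 0 0 0 0; 0.15 3 0 0 0 0; 0.13 2.5 0 0 0 0"
}}

```text
clock: 8.43
eef_pos: [0.5574, -0.2249, 0.2202]
orientation: [-3.141, 0.0, 0.192]
contact_force: [0.0, -0.3, -3.9]
grip_width: 0.0428
gripper_force: 40.0
```

Call:
{"method": "step_arm", "body": {
  "rows": "0 1.85 0 0 0 0; 0 0 0 -0.008 0.1 0.025; 0 0 0 -0.008 0.125 0.03; 0 0 0 -0.008 0.125 0.03; 0 0 0 -0.008 0.1 0.025; 0 0 0 0 0.072 0.015; 0 0 0 0 0 0; 0 0 0 0 0 0"
}}

```text
clock: 9.43
eef_pos: [0.5611, -0.2417, 0.2211]
orientation: [-3.141, -0.522, 0.067]
contact_force: [1.2, 0.2, -3.6]
grip_width: 0.0429
gripper_force: 40.0
```

```bash
python3 - <<'E'
from h import *
import json
s=ctrl.sense();print(s['contact_force'],s['grip_width'],s['gripper_force'])
y=.065;R=down(y,np.pi/6)
to([.5791,-.2061,.178],R)
out=[]
for n in('wrist','scene','top'):
    W=ctrl.calibration(n);b=ctrl.snapshot(n)[...,::-1].copy();cv2.imwrite(f'pics/{n}4.png',b)
    json.dump({k:np.array(v).tolist() for k,v in W.items()},open(n+'4.json','w'))
p,R,_=tool();print(proj(json.load(open('scene4.json')),p),proj(json.load(open('top4.json')),p),proj(json.load(open('wrist4.json')),p))
w,s,t=[cv2.imread(f'pics/{n}4.png') for n in('wrist','scene','top')]
o=np.vstack([np.hstack([cv2.resize(w,(400,300)),cv2.resize(s[190:340,120:320],(400,300))]),np.hstack([cv2.resize(t[100:220,300:460],(400,300)),cv2.resize(w[150:300,180:380],(400,300))])])
cv2.imwrite('pics/c4.png',o)
E
```

```text
[ 1.2043  0.2318 -3.5779] 0.04290322699284608 39.996185302734375
shift cm (tool) [-0.3834 -3.4345  4.7484] then rotvec [-0.0013  0.0016  0.0017] t 9.425 eul [-3.1413 -0.522   0.067 ]
[[172.196 211.371]] [[405.0213 162.5597]] [[276.2872 236.3315]]
```

View pics/c4.png

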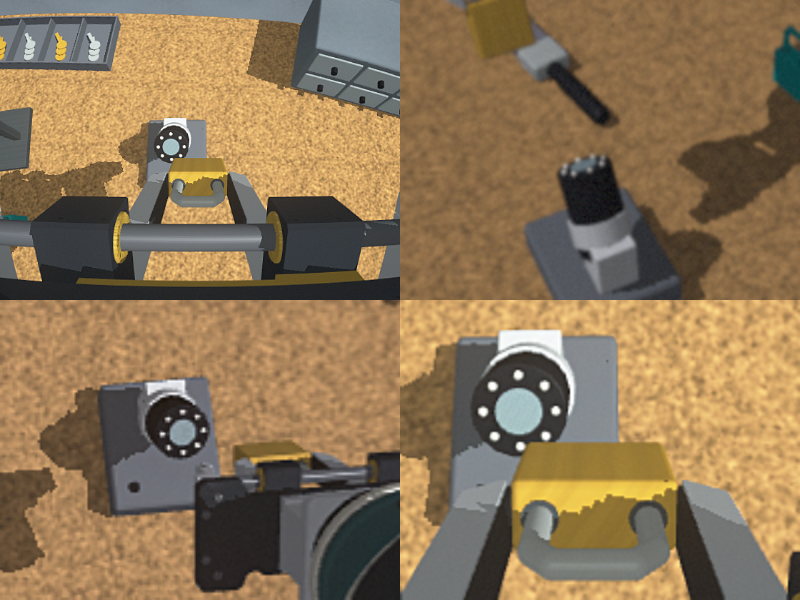

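Everything is clear, and the padlock is held square in the fingers. The lens in the wrist image is at about (239,206). The padlock's bottom edge is at v≈222, u 243–304. I measure the lens and the in-hand pose, since the tool is about 34 mm off in y.

```bash
cat > m.py <<'E'
from h import *
import json,sys
def lens(n,C,im,roi):
    x,y,w,h=roi;g=im[y:y+h,x:x+w].astype(int)
    m=((g.min(2)>190)).astype(np.uint8)
    k,l,st,ce=cv2.connectedComponentsWithStats(m)
    return [(c[0]+x,c[1]+y,s[4]) for c,s in zip(ce[1:],st[1:]) if 2<=s[4]<=40]
E
python3 - <<'E'
from m import *
W=json.load(open('wrist4.json'));im=cv2.imread('pics/wrist4.png')
d=lens('w',W,im,(212,180,55,50));print(np.array(d))
for uv in [(209,170),(288.5,168.5)]: print('base',plane(W,uv,.03))
p0=np.array([.5611,-.2417,.2211]);R0=Ro.from_euler('xyz',[-3.1413,-.522,.067])
for L in ([.01,-.022,.007],[.01,.022,.007],[.01,-.022,-.037],[.01,.022,-.037],[-.01,-.022,-.037],[-.01,.022,-.037],[0,-.0175,-.07],[0,.0175,-.07]):
    print(L,proj(W,p0+R0.apply(L))[0])
hsv=cv2.cvtColor(im,cv2.COLOR_BGR2HSV);m=cv2.inRange(hsv,(20,140,50),(32,255,255));m[:, :235]=0;m[:,320:]=0;m[:215]=0;m[285:]=0
m=cv2.morphologyEx(m,cv2.MORPH_OPEN,np.ones((3,3)))
c=max(cv2.findContours(m,0,2)[0],key=cv2.contourArea);print(cv2.approxPolyDP(c,3,True)[:,0].tolist())
E
```

```text
[[225.8    180.8      5.    ]
 [238.5    187.      16.    ]
 [225.7143 192.5     14.    ]
 [251.6    192.4     15.    ]
 [257.5    204.7143  14.    ]
 [221.2143 205.3571  14.    ]
 [226.7143 217.5     14.    ]
 [252.3846 217.3846  13.    ]
 [239.6154 222.6154  13.    ]]
base [ 0.6824 -0.1501  0.03  ]
base [ 0.6909 -0.2477  0.03  ]
[0.01, -0.022, 0.007] [241.9699 218.1438]
[0.01, 0.022, 0.007] [311.4801 218.2145]
[0.01, -0.022, -0.037] [234.1103 239.0737]
[0.01, 0.022, -0.037] [319.5358 239.1538]
[-0.01, -0.022, -0.037] [235.1852 275.1701]
[-0.01, 0.022, -0.037] [318.3545 275.2369]
[0, -0.0175, -0.07] [236.5685 283.9731]
[0, 0.0175, -0.07] [317.2331 284.0341]
[[243, 222], [236, 242], [236, 271], [240, 254], [252, 249], [260, 258], [256, 272], [295, 273], [293, 257], [298, 250], [307, 249], [314, 256], [313, 267], [317, 272], [318, 242], [310, 222]]
```

```bash
python3 - <<'E'
from m import *
W=json.load(open('wrist4.json'));im=cv2.imread('pics/wrist4.png')
p0=np.array([.5611,-.2417,.2211]);R0=Ro.from_euler('xyz',[-3.1413,-.522,.067])
pr=lambda L:proj(W,p0+R0.apply(L))[0]
for zm in(-.0165,-.0125):
  for a in(0,-.03,.03):
    c=np.array([0,0,zm]);q=Ro.from_euler('y',a)
    f=lambda v:pr(c+q.apply(v))[1]
    print(zm,a,'bot+x',f([.0095,0,.0215]),'top+x',f([.0095,0,-.0215]),'top-x',f([-.0095,0,-.0215]),'shackle c',f([0,0,-.0515]))
col=im[205:300,268:286].astype(float).mean(1)
for i,r in enumerate(col): print(205+i,r.astype(int).tolist(),end=' ' if i%4 else '\n')
D=np.array([(a,b) for a,b,s in lens('w',W,im,(212,180,55,50)) if s>8],np.float32)
e=cv2.fitEllipse(D);print(e,plane(W,e[0],.12),'dot ring rad mm',[1000*np.linalg.norm(plane(W,x,.12)-plane(W,e[0],.12)) for x in D])
E
```

```text
-0.0165 0 bot+x 219.73810810180424 top+x 240.67022864585186 top-x 275.1558495219783 shackle c 282.175204866168
-0.0165 -0.03 bot+x 220.62926645624026 top+x 239.30165553611008 top-x 274.2148318269822 shackle c 278.89765050629353
-0.0165 0.03 bot+x 218.8645025970448 top+x 242.04487320345496 top-x 276.06277596506646 shackle c 285.3910419862492
-0.0125 0 bot+x 218.17552212845214 top+x 238.33418531537131 top-x 272.1963854587279 shackle c 278.48104999911607
-0.0125 -0.03 bot+x 219.05454678681613 top+x 236.9951236606809 top-x 271.26720268591936 shackle c 275.27128065719154
-0.0125 0.03 bot+x 217.31369077935506 top+x 239.67943519354353 top-x 273.09245973545165 shackle c 281.6320849493976
205 [145, 140, 134]
206 [146, 140, 135] 207 [146, 140, 134] 208 [146, 140, 134] 209 [146, 141, 135]
210 [146, 141, 135] 211 [145, 140, 134] 212 [146, 140, 134] 213 [146, 141, 135]
214 [146, 141, 135] 215 [146, 141, 135] 216 [146, 141, 135] 217 [146, 141, 136]
218 [145, 140, 135] 219 [148, 142, 135] 220 [158, 144, 133] 221 [74, 121, 147]
222 [48, 118, 149] 223 [54, 120, 148] 224 [55, 121, 149] 225 [54, 120, 1
[... 1135 characters left out ...]
285 [119, 124, 121]
286 [119, 123, 120] 287 [119, 124, 119] 288 [118, 122, 116] 289 [113, 116, 114]
290 [103, 142, 169] 291 [102, 168, 217] 292 [102, 164, 210] 293 [101, 161, 206]
294 [101, 160, 205] 295 [105, 167, 213] 296 [110, 175, 222] 297 [111, 178, 223]
298 [111, 177, 221] 299 [110, 175, 219] ((239.22140502929688, 204.8488311767578), (35.27970886230469, 36.601776123046875), 118.52867889404297) [ 0.6118 -0.2034  0.12  ] dot ring rad mm [np.float64(17.759368055556564), np.float64(17.917043406041493), np.float64(16.684313399692968), np.float64(17.019867255710434), np.float64(16.802153447886894), np.float64(16.58571675222264), np.float64(17.405182998362353), np.float64(17.132370770575204)]
```

The in-hand pose agrees with the model: mid is 16.5 mm behind the TCP, with tilt ≈ 0. The lens is at (0.612,−0.204,0.12). The goal TCP is therefore 65.5 mm out on the lens axis.

```bash
python3 - <<'E'
from m import *
zl=Ro.from_euler('z',.068).apply([-.5,0,3**.5/2])
to(np.array([.6122,-.2037,.12])+zl*.0655,down(.068,np.pi/6))
E
```

```text
shift cm (tool) [-0.4202 -3.4156  4.8548] then rotvec [-0.0003  0.001  -0.0006] t 9.575 eul [-3.141  -0.5226  0.0673]
```

Call:
{"method": "step_arm", "body": {
  "rows": "-0.2 -1 0 0 0 0; -0.22 -1.5 0 0 0 0; 0 -0.92 0.5 0 0 0; 0 0 1 0 0 0; 0 0 1.2 0 0 0; 0 0 1.1 0 0 0; 0 0 0.7 0 0 0; 0 0 0.35 0 0 0; 0 0 0 0 0 0; 0 0 0 0 0 0; 0 0 0 0 0 0"
}}

```text
clock: 10.95
eef_pos: [0.5789, -0.2066, 0.1768]
orientation: [-3.141, -0.523, 0.066]
contact_force: [-0.2, 0.2, -2.7]
grip_width: 0.0428
gripper_force: 40.0
```

```bash
python3 - <<'E'
from m import *
zl=Ro.from_euler('z',.068).apply([-.5,0,3**.5/2])
to(np.array([.6122,-.2037,.12])+zl*.0655,down(.068,np.pi/6))
s=ctrl.sense();print(s['contact_force'],s['grip_width'],s['gripper_force'],np.abs(s['dq']).max())
ims=[ctrl.snapshot(n)[...,::-1].copy() for n in('wrist','scene','top')]
W=[ctrl.calibration(n) for n in('wrist','scene','top')]
for n,i in zip('wst',ims): cv2.imwrite(f'pics/{n}5.png',i)
w,s,t=ims
p,R,_=tool();im=w
col=im[205:300,268:286].astype(float).mean(1)
f=lambda z:proj(W[0],p+R.apply(z))[0][1]
print('exp bot,top,shack',f([.0095,0,.005]),f([.0095,0,-.038]),f([0,0,-.068]))
g=col[:,2]-col[:,0];print('obs',[(205+i,int(a)) for i,a in enumerate(g) if 10<i<40][::1])
o=np.vstack([np.hstack([cv2.resize(w,(400,300)),cv2.resize(s[190:340,120:320],(400,300))]),np.hstack([cv2.resize(t[100:220,300:460],(400,300)),cv2.resize(w[150:300,180:380],(400,300))])])
cv2.imwrite('pics/c5.png',o)
E
```

```text
shift cm (tool) [ 0.0572 -0.0589  0.043 ] then rotvec [ 0.0009  0.0005 -0.0019] t 10.95 eul [-3.1414 -0.5231  0.0659]
[-0.1855  0.2247 -2.6696] 0.04278568164911705 39.99610662460327 0.0016823353668370237
exp bot,top,shack 219.7610986871384 240.69127085070653 282.1846691049111
obs [(216, -27), (217, -25), (218, -27), (219, -30), (220, -42), (221, 56), (222, 101), (223, 93), (224, 92), (225, 93), (226, 93), (227, 94), (228, 95), (229, 95), (230, 96), (231, 96), (232, 96), (233, 97), (234, 97), (235, 98), (236, 98), (237, 96), (238, 96), (239, 100), (240, 131), (241, 156), (242, 156), (243, 157), (244, 159)]
```

View pics/c5.png

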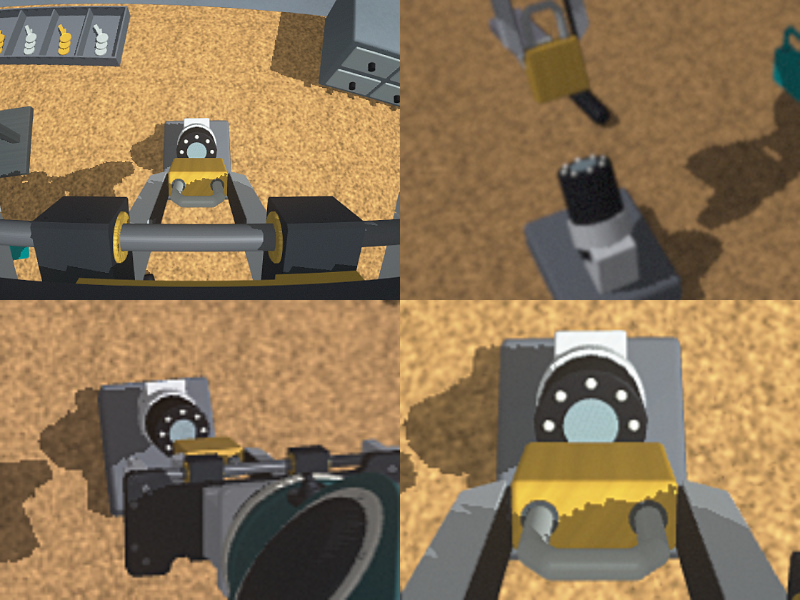

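The padlock is held in front of the lens. Lens u≈275.5 against padlock u≈277 leaves about 0.7 mm, which matches the measured residual. I apply that last small correction and let it settle.

Call:
{"method": "step_arm", "body": {
  "rows": "0.06 -0.06 0.04 0 0 0; 0 0 0 0 0 0; 0 0 0 0 0 0; 0 0 0 0 0 0; 0 0 0 0 0 0"
}}

```text
clock: 11.72
eef_pos: [0.5796, -0.2057, 0.1765]
orientation: [-3.141, -0.523, 0.066]
contact_force: [0.3, 0.7, -3.0]
grip_width: 0.0424
gripper_force: 40.0
```

```bash
python3 - <<'E'
from m import *
zl=Ro.from_euler('z',.068).apply([-.5,0,3**.5/2])
to(np.array([.6122,-.2037,.12])+zl*.0655,down(.068,np.pi/6))
s=ctrl.sense();print(s['gripper_force'],np.abs(s['dq']).max())
print(ctrl.close_job())
E
```

```text
shift cm (tool) [ 0.0073  0.0191 -0.022 ] then rotvec [ 0.0005  0.0007 -0.0019] t 11.725 eul [-3.141  -0.5229  0.0658]
39.99609589576721 0.0007521196365800993
the job is handed in; nothing more can be done
None
```

The job is handed in at 11.7 s: the larger padlock is off its hook and held still in front of the lens, keyhole squarely on the axis at about 60 mm, its width level, and by my measurements within 1 mm of the goal; no verdict came back.

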